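Open the bottle carrier's gate and hold it wide

ROBOT

A 7-joint arm with a two-finger parallel gripper is mounted at the origin on the work surface. World frame = base frame: x ahead of the robot, y to its left, z up, the work surface at z = 0. Lengths are in mm, angles in rad, forces in N, time in s.
With the tool pointing down it reaches from about 400 to 850 mm from the base axis. Payload 6.9 kg.
Tool frame: the origin (TCP) lies midway between the tips of the shut fingers; the grasp point (between the pads) lies 19 mm behind it (env.tcp_to_grasp is the distance from the TCP to the grasp point, in mm); z points along the fingers, y is the line along which they close (so a half turn about z gives the same grasp; the last joint's range is limited). The gripper opens to 85 mm and grips with 20 to 120 N. Pads are 22 mm wide; open, the fingers measure 114 mm over their backs; the gripper's body (76 mm by 85 mm) begins 54 mm behind the grasp point. The pads swing forward as they close: fully open they stand 13 mm farther back than shut.
Start: joints at [-1.022, 0.507, -0.238, 1.5, 0.126, 1.149, -0.155], TCP at [267.811, 564.702, 231.275] pointing down, gripper open.
Joint ranges: [-3.08, 3.08], [-0.24, 2.05], [-1.43, 1.35], [0, 2.5], [-1.52, 4.66], [0.17, 1.96], [-2.89, 2.89]. Speed limits (rad/s): [2.39, 2.39, 3.14, 3.14, 3.14, 3.14, 3.14].

INTERFACE

Orientations are given as a rotation vector (axis times angle).
In Python, from workcell import env, capture, calibration gives the robot as it stands. The module is installed in compiled form; this text tells all that it offers.
- The arm moves only by the tool servo_tool, never from a script. Its argument "increments" is a list of rows, each an object with "hand": the opening, from 0 (shut) to 1 (fully open); "dp": the shift along the tool's x, y, z in m, a list of three; "turn": the turn, a rotation vector about the tool's x, y, z in rad, a list of three. A call has 1 to 12 rows; each row shifts and turns the commanded pose from where the row before left it, along the tool's axes as they then stand; what a row does not reach is not made up. A row lasts 1/8 s, in which the tool goes at most 62.5 mm and 10.7 degrees, less where a joint would pass 70% of its speed; a pose out of reach is approached as far as the arm can. A call with a gripper value outside its range is refused whole. The fingers move at their own pace and stop on an object; the grip force is fixed at half the most. Time passes only in rows, so rows that do not move let the fingers close. It gives the time, the measured TCP pose, the force, the opening and the grip force at its end, in the units of the state.
- env.observe(): the state, without advancing time (a new reading comes with each control period).
- capture(name): name is "scene" or "top" or "wrist"; returns the picture (384x512x3 uint8, blue, green, red); there is no depth.
- calibration(name): a dict with "camera_matrix" (3x3 intrinsics, pixels), "R" (3x3) and "t" (3): a world point X has camera coordinates R X + t. Camera axes: x right, y down, z forward; pixel columns grow to the right and rows downward; lengths in mm; the calibration is good to about 2 mm. A picture is of the moment at which its call begins: read the wrist's pose just before it. calibration takes no time and is no camera call; for the wrist camera it gives the pose at the moment of the call.
- env.hand_in(): hands the job in; it is judged then, once.
The state is a dict: "clock": time; "qpos": joint angles; "joint_vel": joint speeds; "effort": joint torques, N m; "tool_pos": TCP position; "eef_rot": TCP orientation; "contact_force": force on the tool from outside, world axes, zero at the start; "moment": the same for the moment, N m; "grip_width": finger opening in mm; "grip_force": force on a finger pad.
Only numpy, scipy, OpenCV 4.12 (cv2) and the standard library are available. Lean on these libraries where they do the work, as an engineer would, in place of code of your own. Each camera call takes 0.05 s, during which the arm holds its last target. There are 200 camera calls.

TASK

The bottles in the steel carrier are about to be slid out through its blue front gate. Squeeze the yellow safety bolt fully back first, then squeeze the red spring latch on the gate, swing the gate out past its half-open check until it stands wide open, about square to the front, and hold it there: the gate is sprung, so finish with the gripper still holding it wide. Leave the bottles and the flask standing where they are.

Things in the scene. Friction and masses are not known exactly. Their poses are not given: they have to be found in the camera images.
- tote: stainless wire bottle carrier, fixed, open on top, 308 mm wide, 170 deep, top rail 143 high, black end bails to 155. Origin on the bench under the front face (x = 0); own x points into the carrier, away from the robot at yaw 0, y along the front to the hinge side, z up. Hinge post at y +150 mm, gate from it to y -36, latch post with U-keeper (153 high) at y -52, fixed wire panel to y -158.
- safety_grip (a point): safety bolt's squeeze point, fixed to the carrier at its x -17, y -112, z 181 mm, same axes. Put the middle of a gripper here, fingers along own y, open 66 mm or more, and squeeze to 30 mm. Towards -y stands a white fixed lug that never yields, outer face 15 mm from here; towards +y the yellow sliding lug, outer face 29 mm away with the bolt in, 15 mm when fully back.
- yellow_lug (a point): middle of the yellow sliding lug of the safety bolt, 173 mm above the bench, axes as the carrier's. All four finger lugs are upright plates 22 mm wide (x), 8 mm thick (y), their tops 198 to 200 mm and lower ends about 145 mm high. The bolt's 8 mm rod runs at 140 mm height from this lug to +y, 17 mm in front of the front face, past the keeper, and ends in front of the gate's free end.
- latch_grip (a point): spring latch's squeeze point, on the gate, 135 mm from the hinge line, z 181 mm; moves and turns with the gate, own +y points to the hinge (axes as the carrier's when shut). Squeeze to 30 mm as at the safety bolt, mirrored: towards +y the white lug fixed to the gate, outer face 15 mm from here; towards -y the red sliding lug, outer face 29 mm away when free, 15 mm when squeezed.
- red_lug (a point): middle of the red sliding lug of the spring latch, 173 mm above the bench; axes as the gate's. Its 8 mm rod runs at 148 mm height to -y into the dark U-shaped keeper on the latch post (21 mm across, open on top, 153 mm high).
- gate_hinge (a point): point on the gate's upright hinge line, 181 mm above the bench, fixed to the carrier, its axes. Round the line lies a flat steel cam disc of 30 mm radius at 150 mm height with one yellow lobe (157 mm high) on its rim in front. The gate opens out to the carrier's -x, turning clockwise seen from above.
- safety_bolt (a joint): safety bolt in m: 0 = in, barring the gate's free end; 0.014 = fully back (squeezed). The gate is clear of it from about 0.010. Stiff slide (about 4 N), stays where it is left; starts between 0 and 0.002.
- latch (a joint): spring latch in m: 0 = out in its keeper, 0.014 = fully squeezed; takes 3 N to start, 6.5 N at the end and springs out when let go. Clear of the keeper from about 0.009. It need be squeezed only until the gate has begun to move, but its two lugs are also the gate's handle.
- gate (a joint): gate angle in rad: 0 shut, 1.57 square to the front, 1.7 its stop. A spring pulls it shut (0.1 N m at 0, 0.26 N m at 1.6). Half-open check: a sprung roller must ride over the yellow lobe at 0.75 rad (from about 0.55 it resists by up to 0.4 N m more). Let go beyond it, the gate falls back to about 0.9, which is not wide; wide is 1.3 or more.
- bottle_white_mid (a point): white bottle with white cap in the carrier, its axis 95 mm or more behind the gate, 66 mm diameter, 165 tall, on the 12 mm high floor; point 80 mm above its foot. Leave it.
- bottle_amber_mid (a point): amber bottle with black cap in the carrier, same size and point. Leave it.
- bottle_blue_mid (a point): white bottle with blue cap in the carrier, same size and point. Leave it.
- flask_mid (a point): stoppered conical flask on the bench in front of the carrier's fixed panel, 82 mm across its foot, 122 tall; point 50 mm above its foot. Leave it.
Mind the look-alikes: they are no part of the job. Leave any turquoise look-alike of the part that bears flask_mid alone. What is shaped like the part that bears bottle_white_mid but pink is not meant.

How it is judged:
By the outcome, as a careful person would: the job done as asked, in the order asked, and still so for the second after the job is handed in, while the arm keeps its last pose, push and grip.
It also fails if it takes over 48 s, if anything falls off the work surface, if the arm or the gripper's body presses on something with over 40 N, if the wrist force passes 120 N, or if a joint passes its speed limit or range.

## Working session

There is one attempt and no reset: what is moved stays moved. The work goes in short steps, Python scripts to look and compute and a tool call to move; the robot and the scene stay as the last step left them, time stands still between calls to the robot, and variables do not carry over. Pictures are saved under pics/ and viewed, at most 10 in all, crops included, and the job is handed in when it is done.

Besides the shell and the picture viewer there is one more tool, called as a command line: name --argument value ..., lists and objects as JSON in quotes. servo_tool: Moves the arm, as the interface text tells. Its arguments: {"type":"object","properties":{"increments":{"type":"array","items":{"type":"object","properties":{"hand":{"type":"number"},"dp":{"type":"array","items":{"type":"number"}},"turn":{"type":"array","items":{"type":"number"}}}}}},"required":["increments"]}

```bash
mkdir -p pics; python3 - <<'E'
from workcell import env,capture,calibration
import cv2,numpy as np
o=env.observe();print(o['clock'],o['tool_pos'],o['eef_rot'],o['grip_width'],env.tcp_to_grasp)
for n in('scene','top'):
    cv2.imwrite(f'pics/{n}0.png',capture(n));c=calibration(n);print(n,c['camera_matrix'],c['R'],c['t'])
a=cv2.imread('pics/scene0.png');b=cv2.imread('pics/top0.png')
cv2.imwrite('pics/both0.png',cv2.resize(np.vstack([a,b]),(450*1,600+75)) if 0 else np.hstack([cv2.resize(a,(400,300)),cv2.resize(b,(400,300))]))
E
```

```text
0.0 [267.63832544 564.24940977 230.43270256] [-6.89703423e-01 -3.06456829e+00  2.70117890e-03] 85.46844719783195 18.700000000000003
scene [[453.51108599   0.         255.31566054]
 [  0.         453.51108599 190.90527643]
 [  0.           0.           1.        ]] [[ 0.2342451   0.97215204  0.007046  ]
 [ 0.81827595 -0.1932441  -0.54136973]
 [-0.52493209  0.13257878 -0.84075512]] [-156.03791736 -411.01262058 1470.70338912]
top [[421.45589778   0.         259.51221769]
 [  0.         421.45589778 187.06659565]
 [  0.           0.           1.        ]] [[-0.02614113 -0.99965406  0.00289779]
 [-0.99440693  0.02570696 -0.10244024]
 [ 0.10233031 -0.00555948 -0.99473494]] [  32.26117762  614.09668387 1018.49411468]
```

View pics/scene0.png

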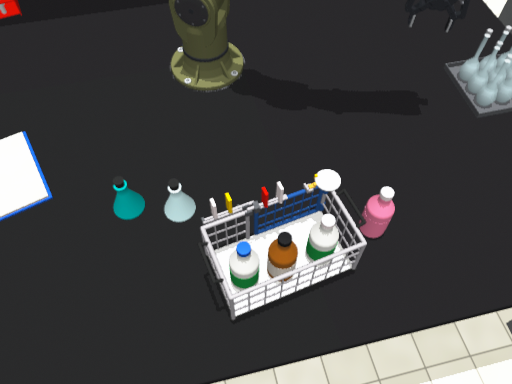

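View pics/top0.png

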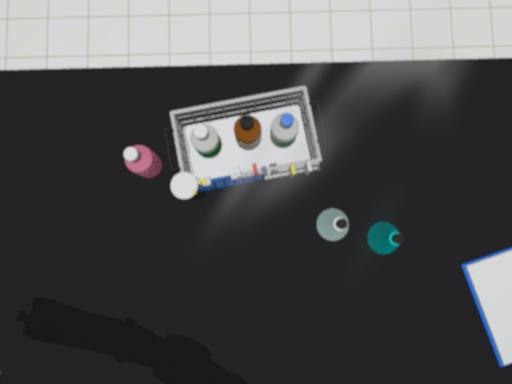

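Scene picture: tote, with lugs white (213,208), yellow (229,204), red (265,197), white (281,192), blue gate (290,210) and disc (327,181). Look-alikes are the turquoise flask (127,200) and the pink bottle (376,213). The lugs themselves are unique by colour. I'll check them close up.

```bash
cat >h.py <<'E'
import numpy as np,cv2
from workcell import env,capture,calibration
def ray(c,px):
    K,R,t=[np.array(c[k],float) for k in('camera_matrix','R','t')]
    d=R.T@np.linalg.inv(K)@[px[0],px[1],1];return -R.T@t,d/np.linalg.norm(d)
def onz(c,px,z):
    o,d=ray(c,px);return o+d*(z-o[2])/d[2]
def tri(rs):
    A=sum(np.eye(3)-np.outer(d,d) for o,d in rs);b=sum((np.eye(3)-np.outer(d,d))@o for o,d in rs);return np.linalg.solve(A,b)
def proj(c,X):
    K,R,t=[np.array(c[k],float) for k in('camera_matrix','R','t')]
    p=K@(R@np.array(X)+t);return p[:2]/p[2]
E
python3 - <<'E'
from h import *
a=cv2.imread('pics/scene0.png');b=cv2.imread('pics/top0.png')
A=cv2.resize(a[165:245,195:350],None,fx=5,fy=5,interpolation=cv2.INTER_CUBIC)[:300]
A=cv2.resize(a[168:228,195:350],None,fx=5,fy=5,interpolation=cv2.INTER_CUBIC)
B=cv2.resize(b[150:205,170:325],None,fx=5,fy=5,interpolation=cv2.INTER_CUBIC)
cv2.imwrite('pics/crop1.png',np.vstack([A,B]))
for n,im,roi in(('scene',a,(165,245,195,350)),('top',b,(150,205,170,325))):
    h=cv2.cvtColor(im,cv2.COLOR_BGR2HSV)
    for k,lo,hi in(('red',(0,150,100),(8,255,255)),('yel',(18,130,120),(32,255,255)),('blue',(100,150,60),(125,255,255))):
        m=np.zeros(im.shape[:2],np.uint8);r=roi;m[r[0]:r[1],r[2]:r[3]]=cv2.inRange(h,lo,hi)[r[0]:r[1],r[2]:r[3]]
        N,_,S,C=cv2.connectedComponentsWithStats(m)
        for i in range(1,N):
            if S[i,4]>6:print(n,k,S[i],C[i].round(1))
E
```

```text
scene red [261 186   8  22 110] [264.5 195.7]
scene yel [314 173   4   4  11] [315.3 174.8]
scene yel [309 182   7   6  30] [312.2 184.8]
scene yel [225 192   7  21 102] [228.4 201.7]
scene blue [254 189  74  45 904] [288.7 211. ]
scene blue [238 242  11   3  27] [243.  243.1]
top yel [291 166   4   9  21] [292.3 169.9]
top yel [199 181   6   3  11] [201.5 181.8]
top yel [194 191   3   4   7] [195.1 192.4]
top blue [199 177  31  15 157] [215.  184.6]
```

View pics/crop1.png

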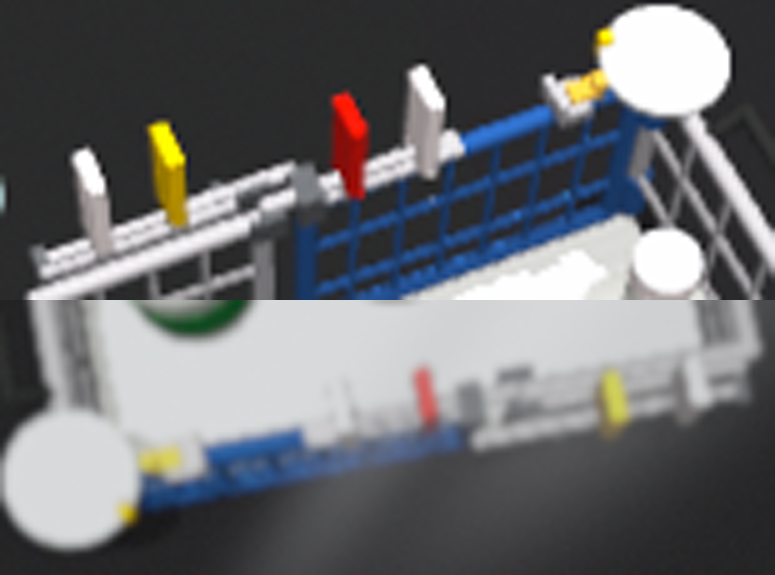

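The crop confirms all four lugs: white (85,155), yellow (165,140), red (348,110) and white (425,85) in the scene half, plus keeper (305,180) and hinge disc (663,60). I'll compute the carrier pose from these.

```bash
python3 - <<'E'
from h import *
s=calibration('scene');t=calibration('top')
S={'disc':(663,60),'wfix':(90,165),'yel':(167,140),'red':(350,111),'wgate':(426,84)}
T={'disc':(71,479),'wfix':(694,378),'yel':(613,398),'red':(426,394),'wgate':(344,405)}
P={}
for k in S:
    ps=(195+S[k][0]/5-.4,168+S[k][1]/5-.4);pt=(170+T[k][0]/5-.4,150+(T[k][1]-300)/5-.4)
    z=152 if k=='disc' else 199
    a,b=onz(s,ps,z),onz(t,pt,z);print(k,a.round(1),b.round(1),tri([ray(s,ps),ray(t,pt)]).round(1));P[k]=(a+b)[:2]/2
# own coords
L={'disc':(0,150),'wfix':(-17,-123),'yel':(-17,-87)}
# fit yaw + origin
X=np.array([L[k] for k in L],float);Y=np.array([P[k] for k in L])
x=X-X.mean(0);y=Y-Y.mean(0)
yaw=np.arctan2((x[:,0]*y[:,1]-x[:,1]*y[:,0]).sum(),(x*y).sum());R=np.array([[np.cos(yaw),-np.sin(yaw)],[np.sin(yaw),np.cos(yaw)]])
o=Y.mean(0)-R@X.mean(0);print('yaw',yaw,'o',o,'res',(Y-X@R.T-o).round(1))
for k,p in(('sg',(-17,-112)),('lg?',(-17,15)),('yl',(-17,-87)),('hinge',(0,150))):print(k,(R@p+o).round(1))
for k in P:print(k,'own',(R.T@(P[k]-o)).round(1))
ob=env.observe();from scipy.spatial.transform import Rotation as Ro
M=Ro.from_rotvec(ob['eef_rot']).as_matrix();print(M.round(3),ob['clock'])
E
```

```text
disc [614.  181.8 152. ] [610.3 183.7 152. ] [610.8 184.1 146.8]
wfix [638.3 -87.4 199. ] [641.1 -86.8 199. ] [640.5 -87.  202.2]
yel [633.6 -53.3 199. ] [633.5 -52.4 199. ] [633.4 -52.9 198.6]
red [637.2  26.  199. ] [637.2  26.1 199. ] [637.2  26.1 198.9]
wgate [631.3  61.4 199. ] [633.4  60.6 199. ] [633.   60.6 201.8]
yaw 0.16321274038871061 o [636.37664993  35.82535661] res [[ 0.1 -1.1]
 [ 0.1  1.2]
 [-0.2 -0.1]]
sg [637.8 -77.4]
lg? [617.2  47.9]
yl [633.7 -52.8]
hinge [612.  183.8]
disc own [ -0.  148.9]
wfix own [ -16.7 -121.8]
yel own [-17.2 -87. ]
red own [-0.8 -9.8]
wgate own [ 0.1 25.5]
[[-0.904  0.428 -0.001]
 [ 0.428  0.904 -0.001]
 [-0.    -0.002 -1.   ]] 0.1
```

servo_tool --increments '[{"hand": 1, "dp": [0, 0, -0.004], "turn": [0, 0, -0.1]}, {"hand": 1, "dp": [0, 0, -0.004], "turn": [0, 0, -0.1]}, {"hand": 1, "dp": [0, 0, -0.004], "turn": [0, 0, -0.1]}, {"hand": 1, "dp": [0, 0, -0.004], "turn": [0, 0, -0.1]}, {"hand": 1, "dp": [0, 0, -0.004], "turn": [0, 0, -0.1]}, {"hand": 1, "dp": [0, 0, 0], "turn": [0, 0, -0.106]}, {"hand": 1, "dp": [0, 0, 0], "turn": [0, 0, 0]}]'

```text
clock: 0.98
tool_pos: [267.9, 564.4, 250.8]
eef_rot: [0.255, -3.131, 0.001]
contact_force: [-1.1, -0.8, 0.2]
grip_width: 85.4
grip_force: 0.0
```

```bash
cat >>h.py <<'E'
from scipy.spatial.transform import Rotation as Ro
def delta(target,yaw=0.1632):
    o=env.observe();M=Ro.from_rotvec(o['eef_rot']).as_matrix()
    # desired: z down, tool y along own +y
    y=np.array([-np.sin(yaw),np.cos(yaw),0]);z=np.array([0,0,-1.]);D=np.c_[np.cross(y,z),y,z]
    print('t',round(o['clock'],2),'pos',o['tool_pos'].round(1),'F',o['contact_force'].round(1),'w',round(o['grip_width'],1),'gf',o['grip_force'],'q',o['qpos'].round(2))
    print('dp tool',(M.T@(np.array(target)-o['tool_pos'])).round(1),'turn',Ro.from_matrix(M.T@D).as_rotvec().round(3))
E
python3 -c "
from h import *
delta((637.8,-77.4,255))"
```

```text
t 0.97 pos [267.9 564.4 250.8] F [-1.1 -0.8  0.2] w 85.4 gf 0.0 q [-0.93  0.51 -0.4   1.47  0.2   1.21  0.38]
dp tool [-261.3 -693.2   -3.9] turn [-0.001 -0.001 -0.001]
```

servo_tool --increments '[{"hand": 1, "dp": [-0.013, -0.0345, 0], "turn": [0, 0, 0]}, {"hand": 1, "dp": [-0.013, -0.0345, 0], "turn": [0, 0, 0]}, {"hand": 1, "dp": [-0.013, -0.0345, 0], "turn": [0, 0, 0]}, {"hand": 1, "dp": [-0.013, -0.0345, 0], "turn": [0, 0, 0]}, {"hand": 1, "dp": [-0.013, -0.0345, 0], "turn": [0, 0, 0]}, {"hand": 1, "dp": [-0.013, -0.0345, 0], "turn": [0, 0, 0]}, {"hand": 1, "dp": [-0.013, -0.0345, 0], "turn": [0, 0, 0]}, {"hand": 1, "dp": [-0.013, -0.0345, 0], "turn": [0, 0, 0]}, {"hand": 1, "dp": [-0.013, -0.0345, 0], "turn": [0, 0, 0]}, {"hand": 1, "dp": [-0.013, -0.0345, 0], "turn": [0, 0, 0]}, {"hand": 1, "dp": [-0.013, -0.0345, 0], "turn": [0, 0, 0]}, {"hand": 1, "dp": [-0.013, -0.0345, 0], "turn": [0, 0, 0]}]'

```text
clock: 2.48
tool_pos: [489.4, 180.4, 251.2]
eef_rot: [0.251, -3.131, -0.0]
contact_force: [-0.9, 0.3, -0.0]
grip_width: 85.4
grip_force: 0.0
```

servo_tool --increments '[{"hand": 1, "dp": [-0.013, -0.0345, 0], "turn": [0, 0, 0]}, {"hand": 1, "dp": [-0.013, -0.0345, 0], "turn": [0, 0, 0]}, {"hand": 1, "dp": [-0.013, -0.0345, 0], "turn": [0, 0, 0]}, {"hand": 1, "dp": [-0.013, -0.0345, 0], "turn": [0, 0, 0]}, {"hand": 1, "dp": [-0.013, -0.0345, 0], "turn": [0, 0, 0]}, {"hand": 1, "dp": [-0.013, -0.0345, 0], "turn": [0, 0, 0]}, {"hand": 1, "dp": [-0.013, -0.0345, 0], "turn": [0, 0, 0]}, {"hand": 1, "dp": [-0.013, -0.0345, 0], "turn": [0, 0, 0]}, {"hand": 1, "dp": [0, 0, 0], "turn": [0, 0, 0]}]'

```text
clock: 3.6
tool_pos: [636.9, -77.8, 250.2]
eef_rot: [0.244, -3.131, 0.003]
contact_force: [-0.9, 1.0, -0.9]
grip_width: 85.7
grip_force: 0.0
```

```bash
python3 - <<'E'
from h import *
delta((637.8,-77.4,255))
im=capture('wrist');c=calibration('wrist');cv2.imwrite('pics/w1.png',im)
np.savez('w1.npz',**{k:np.array(c[k]) for k in('camera_matrix','R','t')})
Rz=np.array([[np.cos(.1632),-np.sin(.1632)],[np.sin(.1632),np.cos(.1632)]]);o=np.array([636.4,35.8])
for n,p in(('yel',(-17,-87,199)),('wfix',(-17,-123,199)),('red',(0,-10,199)),('wg',(0,26,199))):
    print(n,proj(c,np.r_[Rz@p[:2]+o,p[2]]).round())
E
```

```text
t 3.6 pos [636.9 -77.8 250.2] F [-0.9  1.  -0.9] w 85.7 gf 0.0 q [ 0.22  0.52 -0.23  1.42  0.12  1.21  1.7 ]
dp tool [-0.9  0.2 -4.8] turn [-0.002 -0.001 -0.008]
yel [286. 211.]
wfix [234. 211.]
red [393. 232.]
wg [444. 232.]
```

View pics/w1.png

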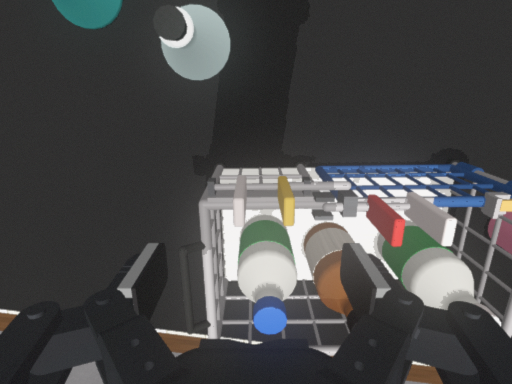

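Wrist view shows the white lug (240,200), yellow (286,200), red (384,220), white (428,217) and keeper (350,206), with the fingers straddling the bolt lugs. I'll check the lug faces against the fitted model.

```bash
python3 - <<'E'
from h import *
c=dict(np.load('w1.npz'));im=cv2.imread('pics/w1.png')
Rz=np.array([[np.cos(.1632),-np.sin(.1632)],[np.sin(.1632),np.cos(.1632)]]);o=np.array([636.4,35.8])
for n,x,y0 in(('yel',-17,-87),('wfix',-17,-123),('red',0,-10),('wg',0,26)):
    print(n,[proj(c,np.r_[Rz@(x+dx,y0+dy)+o,z]).round().tolist() for z in(199,145) for dx,dy in((-11,-4),(-11,4),(11,4),(11,-4))])
K=cv2.resize(im[160:260,190:480],None,fx=2.75,fy=2.75,interpolation=cv2.INTER_CUBIC)
for n,x,y0 in(('yel',-17,-87),('wfix',-17,-123),('red',0,-10),('wg',0,26)):
    q=np.array([proj(c,np.r_[Rz@(x+dx,y0+dy)+o,199]) for dx,dy in((-11,-4),(-11,4),(11,4),(11,-4))])
    cv2.polylines(K,[((q-[190,160]+.5)*2.75).astype(np.int32)],True,(255,0,255),1)
cv2.imwrite('pics/w1c.png',K)
E
```

```text
yel [[280.0, 196.0], [292.0, 196.0], [291.0, 225.0], [279.0, 225.0], [275.0, 174.0], [284.0, 174.0], [284.0, 198.0], [274.0, 199.0]]
wfix [[227.0, 196.0], [239.0, 196.0], [240.0, 225.0], [228.0, 225.0], [233.0, 174.0], [242.0, 174.0], [242.0, 199.0], [233.0, 199.0]]
red [[390.0, 218.0], [401.0, 218.0], [397.0, 246.0], [386.0, 246.0], [363.0, 193.0], [372.0, 193.0], [369.0, 216.0], [360.0, 216.0]]
wg [[441.0, 218.0], [453.0, 218.0], [447.0, 246.0], [435.0, 246.0], [404.0, 193.0], [414.0, 193.0], [410.0, 216.0], [401.0, 216.0]]
```

View pics/w1c.png

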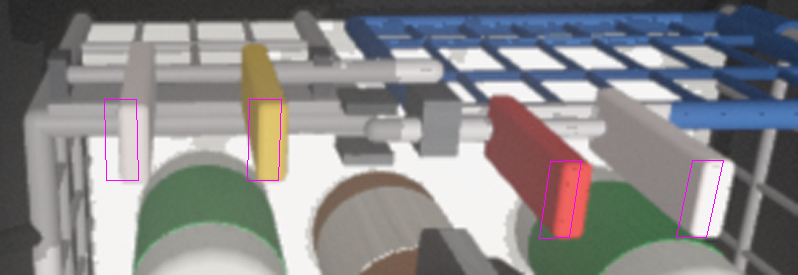

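servo_tool --increments '[{"hand": 1, "dp": [-0.001, 0.0025, 0.015], "turn": [0, 0, -0.008]}, {"hand": 1, "dp": [0, 0, 0.018], "turn": [0, 0, 0]}, {"hand": 1, "dp": [0, 0, 0.018], "turn": [0, 0, 0]}, {"hand": 1, "dp": [0, 0, 0.018], "turn": [0, 0, 0]}, {"hand": 1, "dp": [0, 0, 0.012], "turn": [0, 0, 0]}, {"hand": 1, "dp": [0, 0, 0.007], "turn": [0, 0, 0]}, {"hand": 1, "dp": [0, 0, 0], "turn": [0, 0, 0]}, {"hand": 1, "dp": [0, 0, 0], "turn": [0, 0, 0]}]'

```text
clock: 4.65
tool_pos: [637.4, -71.2, 163.9]
eef_rot: [-0.268, 3.129, -0.0]
contact_force: [-0.5, 0.7, 0.6]
grip_width: 85.1
grip_force: 0.0
```

```bash
python3 - <<'E'
from h import *
delta((637.4,-75,162))
im=capture('wrist');cv2.imwrite('pics/w2.png',im)
E
```

```text
t 4.65 pos [637.4 -71.2 163.9] F [-0.5  0.7  0.6] w 85.1 gf 0.0 q [ 0.21  0.59 -0.23  1.55  0.15  1.02  1.68]
dp tool [ 0.6 -3.8  1.9] turn [-0.     0.001  0.008]
```

View pics/w2.png

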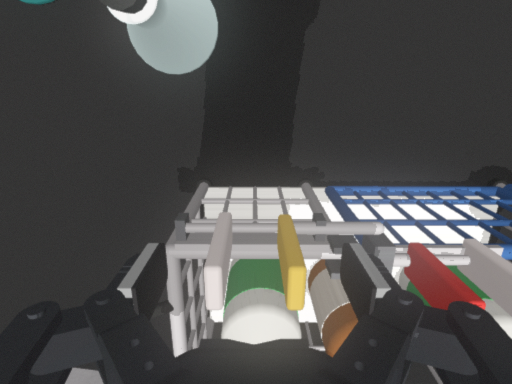

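Wrist view shows the white lug outer edge at col 206 and yellow outer edge at col 303, both between the pads. The tool seems to sit too far toward +y, so I'll check by projection.

```bash
python3 - <<'E'
from h import *
delta((637.4,-75,162))
c=calibration('wrist');p=env.observe()['tool_pos']
Rz=np.array([[np.cos(.1632),-np.sin(.1632)],[np.sin(.1632),np.cos(.1632)]]);o=np.array([636.4,35.8])
own=Rz.T@(p[:2]-o);print('tcp own',own)
for y in(own[1],-127,-119,-91,-83):print(y,[proj(c,np.r_[Rz@(x,y)+o,199]).round(1).tolist() for x in(-28,-6)])
im=cv2.imread('pics/w2.png')
for px in((206,304),(221,304),(289,304),(303,304)):print(px,(Rz.T@(onz(c,px,199)[:2]-o)).round(1))
E
```

```text
t 4.7 pos [637.4 -71.2 163.9] F [-0.1 -0.1 -0.1] w 85.2 gf 0.0 q [ 0.21  0.59 -0.23  1.55  0.15  1.02  1.68]
dp tool [ 0.7 -3.7  1.9] turn [-0.     0.001  0.008]
tcp own [ -16.3920137  -105.78645571]
-105.78645570704022 [[252.8, 263.6], [252.4, 308.1]]
-127 [[200.8, 263.2], [203.2, 307.7]]
-119 [[220.4, 263.4], [221.8, 307.8]]
-91 [[289.0, 263.9], [286.7, 308.3]]
-83 [[308.6, 264.0], [305.3, 308.4]]
(206, 304) [  -7.9 -125.7]
(221, 304) [  -8.  -119.3]
(289, 304) [ -8.2 -90.1]
(303, 304) [ -8.3 -84.1]
```

servo_tool --increments '[{"hand": 1, "dp": [0.0005, -0.0055, 0.002], "turn": [0, 0, 0.004]}, {"hand": 1, "dp": [0, 0, 0], "turn": [0, 0, 0]}, {"hand": 0.7, "dp": [0, 0, 0], "turn": [0, 0, 0]}, {"hand": 0.55, "dp": [0, 0, 0], "turn": [0, 0, 0]}, {"hand": 0.48, "dp": [0, 0, 0], "turn": [0, 0, 0]}, {"hand": 0.45, "dp": [0, 0, 0], "turn": [0, 0, 0]}, {"hand": 0.42, "dp": [0, 0, 0], "turn": [0, 0, 0]}, {"hand": 0.42, "dp": [0, 0, 0], "turn": [0, 0, 0]}]'

```text
clock: 5.7
tool_pos: [637.7, -76.5, 161.5]
eef_rot: [-0.263, 3.13, 0.0]
contact_force: [0.4, 3.6, 2.7]
grip_width: 35.8
grip_force: 2.0
```

```bash
python3 -c "
from h import *
delta((637.75,-77,162))"
```

```text
t 5.7 pos [637.7 -76.5 161.5] F [0.4 3.6 2.7] w 35.8 gf 2.008245885372162 q [ 0.22  0.59 -0.23  1.55  0.15  1.02  1.69]
dp tool [ 0.1 -0.5 -0.5] turn [0.    0.001 0.004]
```

Contact with the yellow lug only so far, as expected. Next is the full squeeze.

servo_tool --increments '[{"hand": 0.38, "dp": [0, 0, 0], "turn": [0, 0, 0]}, {"hand": 0.35, "dp": [0, 0, 0], "turn": [0, 0, 0]}, {"hand": 0.32, "dp": [0, 0, 0], "turn": [0, 0, 0]}, {"hand": 0.3, "dp": [0, 0, 0], "turn": [0, 0, 0]}, {"hand": 0.28, "dp": [0, 0, 0], "turn": [0, 0, 0]}, {"hand": 0.28, "dp": [0, 0, 0], "turn": [0, 0, 0]}]'

```text
clock: 6.45
tool_pos: [637.8, -78.0, 161.7]
eef_rot: [-0.26, 3.13, -0.001]
contact_force: [1.0, -1.4, 4.6]
grip_width: 27.9
grip_force: 59.8
```

servo_tool --increments '[{"hand": 0.6, "dp": [0, 0, 0], "turn": [0, 0, 0]}, {"hand": 1, "dp": [0, 0, 0], "turn": [0, 0, 0]}, {"hand": 1, "dp": [0, 0, -0.015], "turn": [0, 0, 0]}, {"hand": 1, "dp": [0, 0, -0.025], "turn": [0, 0, 0]}, {"hand": 1, "dp": [0, 0, -0.03], "turn": [0, 0, 0]}, {"hand": 1, "dp": [-0.002, 0.015, 0], "turn": [0, 0, 0]}, {"hand": 1, "dp": [-0.004, 0.03, 0], "turn": [0, 0, 0]}, {"hand": 1, "dp": [-0.004, 0.03, 0], "turn": [0, 0, 0]}, {"hand": 1, "dp": [-0.004, 0.03, 0], "turn": [0, 0, 0]}, {"hand": 1, "dp": [-0.002, 0.02, 0], "turn": [0, 0, 0]}, {"hand": 1, "dp": [0, 0, 0], "turn": [0, 0, 0]}, {"hand": 1, "dp": [0, 0, 0], "turn": [0, 0, 0]}]'

```text
clock: 7.95
tool_pos: [632.5, 47.5, 231.2]
eef_rot: [0.26, -3.131, 0.002]
contact_force: [0.2, -0.1, 0.2]
grip_width: 85.5
grip_force: 0.0
```

```bash
cat >>h.py <<'E'
def own2w(x,y,z):
    c,s=np.cos(.1632),np.sin(.1632);return np.array([636.4+c*x-s*y,35.8+s*x+c*y,z])
E
python3 - <<'E'
from h import *
im=capture('wrist');c=calibration('wrist');cv2.imwrite('pics/w3.png',im)
delta(own2w(0,15,162))
K=im.copy()
for x,y0 in((-17,-101),(-17,-123),(0,-10),(0,26)):
    q=np.array([proj(c,own2w(x+dx,y0+dy,199)) for dx,dy in((-11,-4),(-11,4),(11,4),(11,-4))])
    cv2.polylines(K,[q.round().astype(np.int32)],True,(255,0,255),1)
cv2.imwrite('pics/w3c.png',cv2.resize(K[150:340],(800,297)))
E
```

```text
t 8.0 pos [632.6  47.2 231.2] F [-0.6 -0.5  0.5] w 85.4 gf 0.0 q [ 0.03  0.52 -0.24  1.47  0.13  1.16  1.5 ]
dp tool [-1.9  3.2 69.2] turn [-0.001 -0.     0.002]
```

View pics/w3c.png

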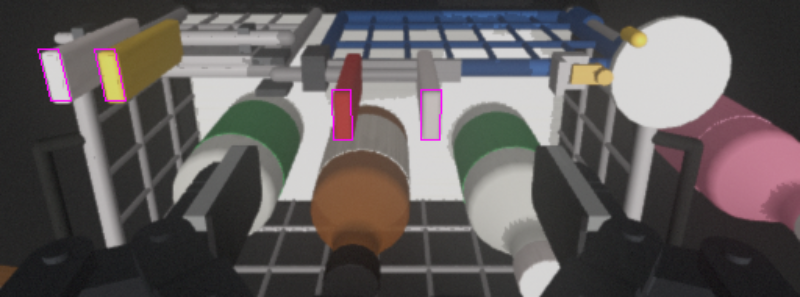

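The yellow lug's top matches the fully-back outline, and the red and white latch lugs match their model outlines too. Descending on the latch.

servo_tool --increments '[{"hand": 1, "dp": [-0.002, 0.003, 0.015], "turn": [0, 0, 0]}, {"hand": 1, "dp": [0, 0, 0.018], "turn": [0, 0, 0]}, {"hand": 1, "dp": [0, 0, 0.018], "turn": [0, 0, 0]}, {"hand": 1, "dp": [0, 0, 0.012], "turn": [0, 0, 0]}, {"hand": 1, "dp": [0, 0, 0.006], "turn": [0, 0, 0]}, {"hand": 1, "dp": [0, 0, 0], "turn": [0, 0, 0]}, {"hand": 1, "dp": [0, 0, 0], "turn": [0, 0, 0]}]'

```text
clock: 8.88
tool_pos: [634.3, 52.5, 162.9]
eef_rot: [-0.262, 3.13, 0.0]
contact_force: [1.0, -0.4, -0.3]
grip_width: 85.6
grip_force: 0.0
```

```bash
python3 -c "
from h import *
delta(own2w(0,15,162))"
```

```text
t 8.88 pos [634.3  52.5 162.9] F [ 1.  -0.4 -0.3] w 85.6 gf 0.0 q [ 0.02  0.58 -0.24  1.57  0.15  1.01  1.48]
dp tool [ 0.7 -1.8  0.9] turn [-0.     0.001  0.004]
```

servo_tool --increments '[{"hand": 1, "dp": [0.0005, -0.002, 0.001], "turn": [0, 0, 0]}, {"hand": 0.7, "dp": [0, 0, 0], "turn": [0, 0, 0]}, {"hand": 0.55, "dp": [0, 0, 0], "turn": [0, 0, 0]}, {"hand": 0.48, "dp": [0, 0, 0], "turn": [0, 0, 0]}, {"hand": 0.42, "dp": [0, 0, 0], "turn": [0, 0, 0]}, {"hand": 0.38, "dp": [0, 0, 0], "turn": [0, 0, 0]}, {"hand": 0.35, "dp": [0, 0, 0], "turn": [0, 0, 0]}, {"hand": 0.32, "dp": [0, 0, 0], "turn": [0, 0, 0]}, {"hand": 0.3, "dp": [0, 0, 0], "turn": [0, 0, 0]}, {"hand": 0.28, "dp": [0, 0, 0], "turn": [0, 0, 0]}, {"hand": 0.28, "dp": [0, 0, 0], "turn": [0, 0, 0]}]'

```text
clock: 10.25
tool_pos: [633.9, 51.5, 162.3]
eef_rot: [-0.265, 3.129, 0.001]
contact_force: [-1.1, 1.7, 7.0]
grip_width: 27.9
grip_force: 58.8
```

```bash
python3 -c "
from h import *
delta(own2w(0,15,162))"
```

```text
t 10.25 pos [633.9  51.5 162.3] F [-1.1  1.7  7. ] w 27.9 gf 58.78046929836273 q [ 0.02  0.58 -0.24  1.57  0.15  1.01  1.48]
dp tool [ 0.1 -0.9  0.3] turn [0.    0.001 0.006]
```

servo_tool --increments '[{"hand": 0.28, "dp": [0.0067, 0.0002, 0], "turn": [0, 0, 0.05]}, {"hand": 0.28, "dp": [0.0067, 0.0002, 0], "turn": [0, 0, 0.05]}, {"hand": 0.28, "dp": [0.0135, 0.0007, 0], "turn": [0, 0, 0.1]}, {"hand": 0.28, "dp": [0.0135, 0.0007, 0], "turn": [0, 0, 0.1]}, {"hand": 0.28, "dp": [0.0135, 0.0007, 0], "turn": [0, 0, 0.1]}, {"hand": 0.28, "dp": [0, 0, 0], "turn": [0, 0, 0]}]'

```text
clock: 11.0
tool_pos: [580.3, 53.6, 162.3]
eef_rot: [0.364, 3.118, 0.001]
contact_force: [1.7, 1.8, 6.1]
grip_width: 27.8
grip_force: 60.3
```

```bash
cat >>h.py <<'E'
def gate(a):
    h=own2w(0,150,0)[:2];o=env.observe();p=o['tool_pos'][:2]-h
    print('r',np.hypot(*p).round(1),'polar angle',(-np.pi/2+.1632-np.arctan2(p[1],p[0]))%(2*np.pi))
    t=h+135*np.array([np.cos(-np.pi/2+.1632-a),np.sin(-np.pi/2+.1632-a)])
    delta((*t,162),.1632-a)
E
python3 -c "
from h import *
gate(.4)"
```

```text
r 134.0 polar angle 0.40203077873641946
t 11.0 pos [580.3  53.6 162.3] F [1.7 1.8 6.1] w 27.8 gf 60.30499219894409 q [-0.05  0.5  -0.13  1.72  0.08  0.93  1.13]
dp tool [-0.3 -1.   0.2] turn [0.001 0.002 0.004]
```

Tracking is excellent, so on past the check.

servo_tool --increments '[{"hand": 0.28, "dp": [0.0135, 0.0007, 0], "turn": [0, 0, 0.1]}, {"hand": 0.28, "dp": [0.0135, 0.0007, 0], "turn": [0, 0, 0.1]}, {"hand": 0.28, "dp": [0.0135, 0.0007, 0], "turn": [0, 0, 0.1]}, {"hand": 0.28, "dp": [0.0135, 0.0007, 0], "turn": [0, 0, 0.1]}, {"hand": 0.28, "dp": [0.0135, 0.0007, 0], "turn": [0, 0, 0.1]}, {"hand": 0.28, "dp": [0.0135, 0.0007, 0], "turn": [0, 0, 0.1]}, {"hand": 0.28, "dp": [0, 0, 0], "turn": [0, 0, 0]}]'

```text
clock: 11.88
tool_pos: [512.2, 94.5, 162.2]
eef_rot: [1.269, 2.872, 0.003]
contact_force: [4.5, -0.0, 8.5]
grip_width: 28.3
grip_force: 61.8
```

```bash
python3 -c "
from h import *
gate(1.0)"
```

```text
r 134.0 polar angle 1.004201722896992
t 11.88 pos [512.2  94.5 162.2] F [ 4.5 -0.   8.5] w 28.3 gf 61.763445138931274 q [-0.25  0.41  0.02  1.88 -0.01  0.85  0.52]
dp tool [-0.6 -1.   0.2] turn [0.002 0.001 0.005]
```

servo_tool --increments '[{"hand": 0.28, "dp": [0.0135, 0.0007, 0], "turn": [0, 0, 0.1]}, {"hand": 0.28, "dp": [0.0135, 0.0007, 0], "turn": [0, 0, 0.1]}, {"hand": 0.28, "dp": [0.0135, 0.0007, 0], "turn": [0, 0, 0.1]}, {"hand": 0.28, "dp": [0.0135, 0.0007, 0], "turn": [0, 0, 0.1]}, {"hand": 0.28, "dp": [0.0135, 0.0007, 0], "turn": [0, 0, 0.1]}, {"hand": 0.28, "dp": [0.0067, 0.0002, 0], "turn": [0, 0, 0.05]}, {"hand": 0.28, "dp": [0, 0, 0], "turn": [0, 0, 0]}, {"hand": 0.28, "dp": [0, 0, 0], "turn": [0, 0, 0]}]'

```text
clock: 12.88
tool_pos: [480.1, 159.7, 162.2]
eef_rot: [2.001, 2.421, 0.004]
contact_force: [4.7, -0.5, 9.1]
grip_width: 28.3
grip_force: 62.3
```

```bash
python3 -c "
from h import *
gate(1.55)
im=capture('scene')
cv2.imwrite('pics/s2.png',cv2.resize(im[130:330,80:420],None,fx=2.3,fy=2.3))"
```

```text
r 134.1 polar angle 1.5531458088664498
t 12.88 pos [480.1 159.7 162.2] F [ 4.7 -0.5  9.1] w 28.3 gf 62.31117010116577 q [-0.49  0.4   0.16  1.92 -0.09  0.83 -0.09]
dp tool [-0.4 -0.9  0.2] turn [ 0.003 -0.001  0.005]
```

View pics/s2.png

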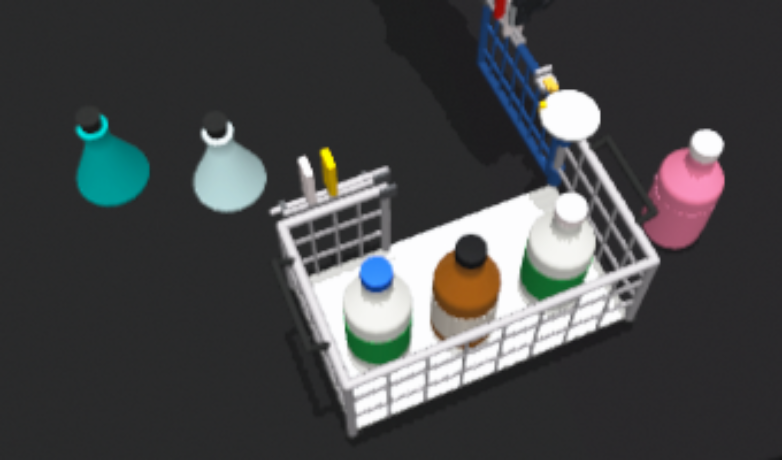

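The gate (520,100) stands square to the front and is held by its lugs. The yellow lug (328,170) is against the white one, and the bottles and flask are undisturbed. Handing in.

```bash
python3 -c "
from workcell import env
print(env.hand_in())"
```

```text
the job is handed in; nothing more can be done
None
```

I squeezed the safety bolt fully back, then the latch, and swung the gate to about 1.55 rad. The gripper was still holding it there at hand-in (about 13 s on the clock), and the last picture showed the bottles and flask standing undisturbed.

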